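# Fit the last post into the turning stand's drive hub and hold it home

### The arm

A 6-joint arm with a two-finger parallel gripper is mounted at the origin on the work surface. World frame = base frame: x ahead of the robot, y to its left, z up, the work surface at z = 0. Lengths are in m, angles in rad, forces in N, time in s.
With the tool pointing down it reaches from about 0.35 to 0.975 m from the base axis. Payload 4.9 kg.
Tool frame: the origin (TCP) lies at the very end of the fingers, on their centre line; the grasp point (between the pads) lies 19 mm behind it; x points along the fingers, z is the direction in which the jaws open and shut, and the axes are right-handed (so a half turn about x gives the same grasp; the last joint's range is limited). The gripper opens to 85 mm and grips with 20 to 120 N. Pads are 22 mm wide; open, the fingers measure 114 mm over their backs; the gripper's body (76 mm by 85 mm) begins 54 mm behind the grasp point. The pads swing forward as they close: fully open they stand 13 mm farther back than shut.
Start: joints at [1, 0.053, 1.613, -0, 1.476, -0.119], TCP at [0.273, 0.562, 0.231] pointing down, gripper open.
Joint ranges: [-3.01, 3.01], [-1.01, 2.22], [0.06, 2.58], [-1.02, 4.17], [0.09, 2.62], [-3.14, 3.14]. Speed limits (rad/s): [2.57, 2.57, 3.14, 3.14, 3.14, 3.14].

### API

Orientations are given as a 3x3 rotation matrix whose columns are the frame's x, y, z axes.
In Python, from bench import sensors, vision, arm, spotter gives the robot as it stands.
- The arm moves only by the tool step_arm, never from a script. Its argument "plan" is a list of rows, each a list of 3 entries, a list of its own where there are three numbers: the turn, a rotation vector about the tool's x, y, z in rad, then the shift along the tool's x, y, z in mm, then the closure, from 0 (fully open) to 1 (shut). A call has 1 to 20 rows; each row is the pose to reach, as a shift and turn from the pose commanded when the call began, along the tool's axes at that moment; what a row does not reach only later rows make up. A row lasts 1/10 s, in which the tool goes at most 50 mm and 8.59 degrees, less where a joint would pass 70% of its speed; a pose out of reach is approached as far as the arm can. A call with a gripper value outside its range is refused whole. The fingers move at their own pace and stop on an object; "newtons" is the grip in N (left out, the last holds). Time passes only in rows, so rows that repeat a pose let the fingers close. It gives the time, the measured TCP pose, the force and the opening at its end, in the units of the state.
- sensors.state(): the state, without advancing time (a new reading comes with each control period).
- vision.grab_frame(name): name is "side" or "top" or "wrist"; returns a dict with "color" (384x512x3 uint8, blue, green, red), "fx", "fy", "cx", "cy" (pixels), "dist_coeffs" ([k1, k2, p1, p2, k3] as OpenCV has them; the pictures are not rectified), "R" (3x3) and "t" (3): a world point X has camera coordinates R X + t. Camera axes: x right, y down, z forward; pixel columns grow to the right and rows downward; lengths in m; the calibration is good to about 2 mm. A picture is of the moment at which its call begins. There is no depth.
- arm.close_job(): hands the job in, once; it reports no verdict.
Trained networks look in the newest picture that a camera, given by its name, has taken for a name from the list of things; names that differ only in an ending like _2 or _b are one class to them, and where a whole thing is asked for, a point or a joint stands for the part that bears it (a point fixed in the world has none). Each returns a list of dicts, best first, with "score" (0 to 1); they miss things now and then, are a little off and sometimes report something else, mostly with a low value. They report only what shows in the picture. A call takes as long as a camera call. They do not tell look-alikes from the thing itself.
- spotter.recognise(camera, label): "rect" ([left, top, width, height] in pixels, round what is visible of it).
- spotter.trace(camera, label): "region" (384x512 bool, what is visible of it) and "rect" ([left, top, width, height] in pixels, round what is visible of it).
- spotter.place_of(camera, label): "uv" ([column, row] in pixels: a listed point, or the origin of a listed thing).
The state is a dict: "time_s": time; "q": joint angles; "qvel": joint speeds; "effort": joint torques, N m; "tool_pos": TCP position; "eef_rot": TCP orientation; "wrist_force": force on the tool from outside, world axes, zero at the start; "ft_torque": the same for the moment, N m; "gripper_width": finger opening in m.
Only numpy, scipy, OpenCV 4.12 (cv2) and the standard library are available. Lean on these libraries where they do the work, as an engineer would, in place of code of your own. Each camera call takes 0.05 s, during which the arm holds its last target.

### The job

The shoe-painting stand needs its last post back: take the steel post with the toe-rest arm out of its plywood block, put its keyed shaft into the upright hub of the gear drive, turn it until the key slips into the keyway, and keep pushing, against the ejector spring, until the collar sits flush on the hub. Do not ram it, and leave everything else on the bench where it is. Finish while still gripping the post and holding it pressed fully home, because the set screw is not tightened yet and the spring would lift it.

Things in the scene. Friction and masses are not known exactly. Their poses are not given: they have to be found in the camera images.
- post: Loose steel last post, 0.55 kg, upright in block_a, collar resting on the block. Origin: on its axis at the collar's underside; z up, +x along the toe-rest arm. Collar 56 mm across, 12 mm thick. The flat arm (18 wide, 10 thick) leaves the collar along +x, ends 105 mm from the axis and carries at 95 mm a rubber pad 28 mm across, pad top 40 mm above the origin.
- post_grip (a point): Where to grip the post: on its axis, 42 mm above its origin. The round ribbed barrel is 32 mm across and spans 12 to 58 mm above the origin (the collar is below it); grasp from above in any direction. Above it only a pin 13 mm across, up to 78 mm above the origin.
- post_tip (a point): Centre of the shaft's lower end, 60 mm below the post's origin. The shaft is round, 24 mm across; its nose tapers over the last 7 mm to 16 mm across.
- post_key (a point): Foot of the key: 38 mm below the post's origin, 13 mm out along its +x. The key is 8 mm wide, stands on the +x side of the shaft right below the toe-rest arm, reaches 18 mm from the axis and runs from here up to the collar. The 22 mm of shaft below it are plain and enter the bore before the key meets the hub's face.
- hub: Upright steel drive hub of the gear drive, 54 mm across, 12 mm proud of the gearbox; fixed, self-locked, does not turn. Origin: centre of its flat top face, 92 mm above the table; +x points from the axis to the keyway. Bore 26 mm. Keyway 10 mm wide, 19.5 mm out from the axis, full depth, open at the top; the key enters within about 4 degrees. Loose set screw in its side.
- ejector (a joint): Spring ejector pin at the bottom of the bore: how far it is pressed, m. At 0 its head is 48 mm below the hub's face, so the shaft meets it with the collar 12 mm above the hub; 0.012 when the collar is on the hub. Pushes up with about 7 N at 0 and 14 N at 0.012, more than the post weighs: let go, the post rises about 10 mm.
- gearbox: Gear drive, bolted down: cast aluminium worm gearbox 136 x 112 mm on a steel plate 180 x 150 mm, 84 mm high; the motor, 77 mm across, lies at its side along +y out to 240 mm from the hub's axis, 84 mm high. Origin: on the table below the hub's axis.
- block_a: Plywood block that holds the last post, 86 x 86 mm, 64 mm high, with a 45 mm through hole; fixed. Origin: centre of its underside.
- turntable: Bystander: another keyed spindle, with a round cork-topped platter 110 mm across instead of the toe-rest arm, standing in a second, equal plywood block; platter top 83 mm above the table. Origin: on its axis at the underside of its collar (64 mm above the table). Leave it.
- paint: Bystander: small paint jar, 42 mm across, 66 mm high. Origin: centre of its underside.
- cup: Bystander: white mug, 80 mm across, 62 mm high. Origin: centre of its underside.
- shoe: Bystander: child's shoe, 210 mm long, 75 mm high. Origin: middle of its sole's underside; toe along +x.
- scissors: Bystander: scissors lying flat, 160 mm long. Origin: near the pivot, at the table.
- marker: Bystander: marker pen lying, 135 mm long, 14 mm thick. Origin: its middle, at the table.
- hexkey: Bystander: hex key lying flat, 96 x 31 mm, 6 mm thick. Origin: middle of its long leg, at the table.
Not all that is in view belongs to the job. What is shaped like the post but blue or orange is not meant. What is shaped like the block_a but red is not meant.

How it is judged:
On the way:
1. the post is gripped and lifted clear of its block (z of post in the frame of block_a above 0.13 m and contact force between the fingers and post above 1 N and angle between post's own z axis and vertical below 0.3 rad), for 0.1 s.
At the end, for the whole second after the job is handed in: The post is in the hub with the key in the keyway (toe-rest arm within 0.2 rad of the keyway's direction, axis within 3 mm, upright within 0.06 rad), its collar within 2.5 mm of the hub's face, the ejector pressed down more than 9 mm, still gripped by the fingers and at rest (z of post in the frame of hub between -0.003 and 0.0025 m and horizontal distance between post and hub below 0.003 m and angle between post's own z axis and vertical below 0.06 rad and angle between the x axis of post and the x axis of hub, either way round below 0.2 rad and value of joint ejector above 0.009 m and contact force between the fingers and post above 1 N and linear speed of post below 0.02 m/s); the arm keeps its last pose, push and grip.
It fails at once if the post is rammed against the hub (more than 80 N) (contact force between post and hub above 80 N).
It fails at once if another thing on the bench is pushed away (more than 30 mm) (distance of any of turntable, paint, cup, shoe, scissors, marker, hexkey from where it was at the start of the episode above 0.03 m).
It also fails if it takes over 48 s, if anything falls off the work surface, if the arm or the gripper's body presses on something with over 40 N, if the wrist force passes 120 N, or if a joint passes its speed limit or range.

## Working session

There is one attempt and no reset: what is moved stays moved. The work goes in short steps, Python scripts to look and compute and a tool call to move; the robot and the scene stay as the last step left them, time stands still between calls to the robot, and variables do not carry over. Pictures are saved under pics/ and viewed, and the job is handed in when it is done.

Besides the shell and the picture viewer there is one more tool, called after "Emit:" as name(argument=value, ...) on one line, values as JSON. step_arm: Moves the arm, as the interface text tells. Its arguments: {"type":"object","properties":{"plan":{"type":"array","items":{"type":"array"}},"newtons":{"type":"number"}},"required":["plan"]}

```bash
mkdir -p pics; ls
cat > h.py <<'E'
import numpy as np,cv2
from bench import sensors, vision, arm, spotter
def K(f): return np.array([[f["fx"],0,f["cx"]],[0,f["fy"],f["cy"]],[0,0,1.]])
def ray(f,uv):
    p=cv2.undistortPoints(np.array([[uv]],float),K(f),np.array(f["dist_coeffs"],float))[0,0]
    R=np.array(f["R"]);t=np.array(f["t"])
    return -R.T@t, R.T@np.array([p[0],p[1],1])
def atz(f,uv,z):
    c,d=ray(f,uv); return c+d*(z-c[2])/d[2]
def proj(f,X):
    rv=cv2.Rodrigues(np.array(f["R"]))[0]
    return cv2.projectPoints(np.array(X,float).reshape(-1,3),rv,np.array(f["t"],float),K(f),np.array(f["dist_coeffs"],float))[0][:,0]
E
python3 - <<'E'
from h import *
print(sensors.state())
for n in ["side","top","wrist"]:
    f=vision.grab_frame(n); cv2.imwrite(f"pics/{n}0.png",f["color"])
    c=-np.array(f["R"]).T@np.array(f["t"]);print(n,c.round(3))
    for l,z in [("post",.064),("post_grip",.106),("hub",.092),("block_a",0),("turntable",.064)]:
        for r in spotter.place_of(n,l): print(n,l,np.round(r["uv"],1),round(r["score"],2),atz(f,r["uv"],z).round(3))
E
```

```text
pics
{'time_s': 0.0, 'q': array([ 1.00000597e+00,  5.33605928e-02,  1.61427819e+00, -1.83774481e-05,
        1.47599405e+00, -1.19025490e-01]), 'qvel': array([-0.00296321, -0.00044716,  0.00129169, -0.00037435,  0.00129574,
       -0.00116268]), 'effort': array([ 1.99231792e-03, -3.93678331e+01, -3.70180535e+01,  1.12095561e-04,
        6.80013283e-03,  9.23419975e-06]), 'tool_pos': array([0.27253009, 0.56176837, 0.23007014]), 'eef_rot': array([[-1.08690475e-03, -8.99678689e-01,  4.36551344e-01],
       [-1.72663692e-03,  4.36552639e-01,  8.99677060e-01],
       [-9.99997919e-01,  2.24097602e-04, -2.02790958e-03]]), 'wrist_force': array([-0.39518378, -0.03827295, -0.1701309 ]), 'ft_torque': array([-0.04475474,  0.00557809,  0.03289806]), 'gripper_width': 0.08516311536083868}
side [ 0.331 -0.968  0.719]
side post [164.6 262.4] 0.7 [ 0.245 -0.313  0.064]
side post [234.3 201.1] 0.63 [ 0.467 -0.095  0.064]
side post [237.  211.1] 0.6 [ 0.466 -0.147  0.064]
side post [181.1 182. ] 0.53 [0.309 0.055 0.064]
side post_grip [176.  260.7] 0.74 [ 0.277 -0.355  0.106]
side post_grip [233.2 190.
[... 340 characters left out ...]
 [266.5 211. ] 0.94 [ 0.458 -0.11   0.064]
top post [319.6 284.2] 0.89 [ 0.243 -0.272  0.064]
top post [197.1 262.3] 0.61 [0.298 0.094 0.064]
top post_grip [264.3 212.5] 0.9 [ 0.448 -0.102  0.106]
top post_grip [324.7 276. ] 0.67 [ 0.269 -0.28   0.106]
top post_grip [205.8 257.9] 0.62 [0.312 0.063 0.106]
top post_grip [171.3 179.4] 0.48 [0.54  0.177 0.106]
top hub [166.3 174.6] 0.8 [0.558 0.197 0.092]
top block_a [142.4 275.1] 0.98 [0.251 0.276 0.   ]
top block_a [262.9 208.3] 0.58 [ 0.474 -0.1    0.   ]
top turntable [323.1 202.4] 0.71 [ 0.489 -0.282  0.064]
top turntable [364.5 214.6] 0.34 [ 0.454 -0.41   0.064]
wrist [0.204 0.595 0.373]
wrist block_a [ 54.3 238.4] 0.79 [0.252 0.277 0.   ]
```

View pics/side0.png

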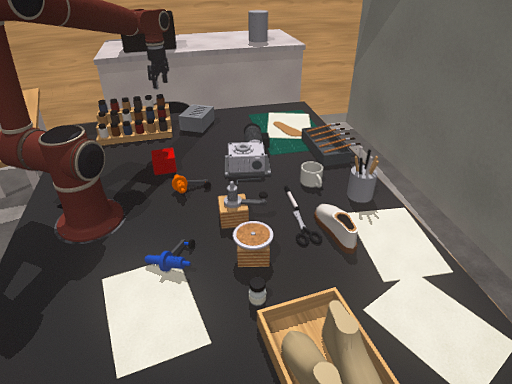

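View pics/top0.png

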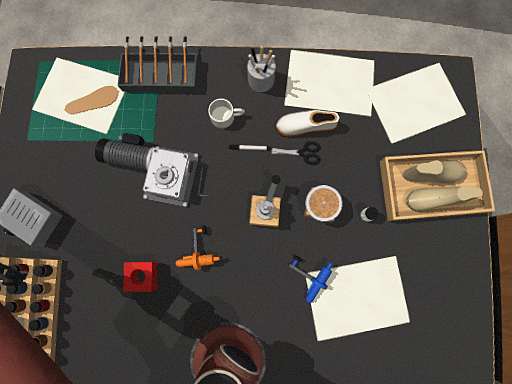

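View pics/wrist0.png

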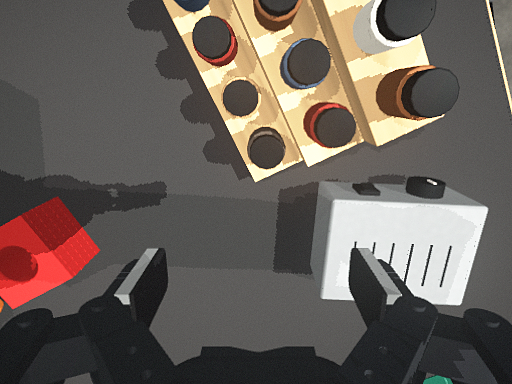

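Run:
```python
import cv2
a=cv2.imread('pics/top0.png')
cv2.imwrite('pics/top0a.png',cv2.resize(a[170:260,210:340],None,fx=6,fy=6,interpolation=cv2.INTER_CUBIC))
cv2.imwrite('pics/top0b.png',cv2.resize(a[120:230,90:230],None,fx=5,fy=5,interpolation=cv2.INTER_CUBIC))
a=cv2.imread('pics/side0.png')
cv2.imwrite('pics/side0a.png',cv2.resize(a[110:270,150:310],None,fx=3.7,fy=3.7,interpolation=cv2.INTER_CUBIC))
```

```text
(no output)
```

View pics/top0a.png

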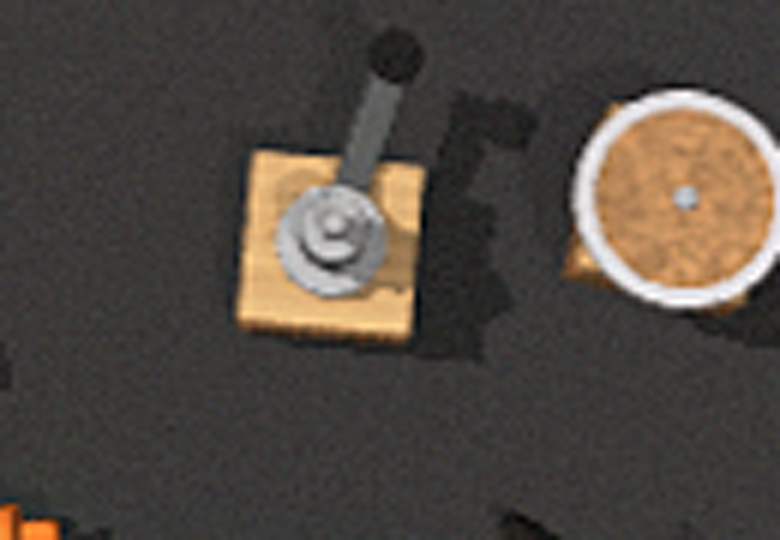

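View pics/top0b.png

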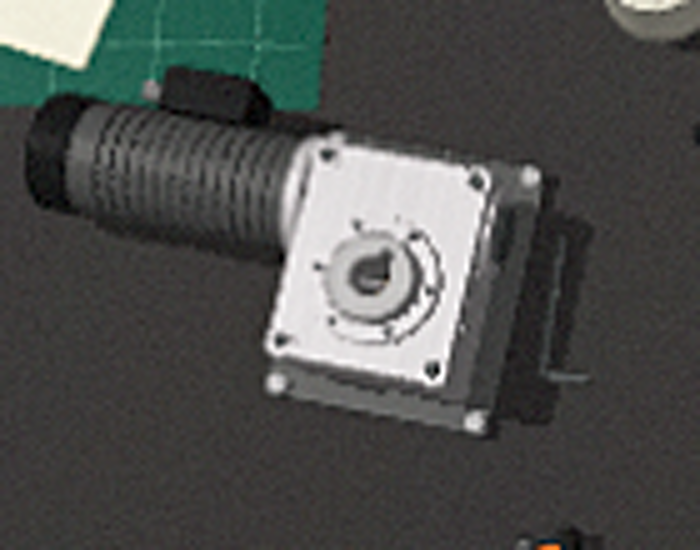

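View pics/side0a.png

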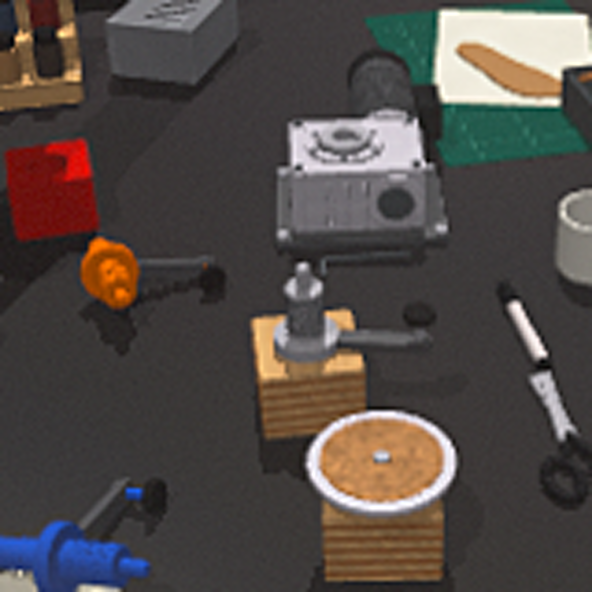

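Top view: the steel post's pin is at about (266,207) and its pad at (276,179). The hub bore is at about (164,174), with the keyway notch to its upper right. The blue and orange posts and the red block are decoys. Next I triangulate.

Run:
```python
from h import *
f=vision.grab_frame("top"); g=vision.grab_frame("side")
pin=np.array([338,222])/6+[210,170]; pin=pin-0.5+0.5/6
col=np.array([330,240])/6+[210,170]-.42
pad=np.array([396,55])/6+[210,170]-.42
print("pin",atz(f,pin,.142),"col",atz(f,col,.076),"pad",atz(f,pad,.104))
sp=np.array([304,268])/3.7+[150,110]-.37; spad=np.array([419,313])/3.7+[150,110]-.37
print("side pin",atz(g,sp,.142),"pad",atz(g,spad,.104))
b=np.array([370,272])/5+[90,120]-.4; kx=np.array([389,254])/5+[90,120]-.4
hc=np.array([371,277])/5+[90,120]-.4
print("bore",atz(f,b,.085),"hubc",atz(f,hc,.092),"key",atz(f,kx,.092))
# gearbox plate corners bolts
for p in [(328,154),(478,181),(281,340),(432,370)]:
    print(atz(f,np.array(p)/5+[90,120]-.4,.08))
m=np.array([345,132])/3.7+[150,110]-.37; print("side hub",atz(g,m,.092))
```

```text
pin [ 0.46123129 -0.10577705  0.142     ] col [ 0.46074956 -0.10348462  0.076     ] pad [ 0.55050326 -0.1336769   0.104     ]
side pin [ 0.46076309 -0.1029903   0.142     ] pad [ 0.54943623 -0.13421132  0.104     ]
bore [0.56077186 0.2071574  0.085     ] hubc [0.55618586 0.20452181 0.092     ] key [0.57072095 0.19445265 0.092     ]
[0.63620919 0.24021866 0.08      ]
[0.62086652 0.14512678 0.08      ]
[0.51812202 0.26062518 0.08      ]
[0.50196521 0.16624914 0.08      ]
side hub [0.55917552 0.2162852  0.092     ]
```

```bash
cat >> h.py <<'E'
from scipy.spatial.transform import Rotation as Ro
def Rdown(psi):
    x=np.array([0,0,-1.]);z=np.array([np.cos(psi),np.sin(psi),0]);return np.array([x,np.cross(z,x),z]).T
def go(pos,psi,R0=None,p0=None):
    s=sensors.state();R0=np.array(s["eef_rot"]) if R0 is None else R0;p0=np.array(s["tool_pos"]) if p0 is None else p0
    rv=Ro.from_matrix(R0.T@Rdown(psi)).as_rotvec(); return rv.round(4),(R0.T@(np.array(pos)-p0)*1000).round(1)
E
python3 - <<'E'
from h import *
f=vision.grab_frame("wrist")
print(atz(f,(256,192),.09),atz(f,(256,100),.09),atz(f,(256,280),.09), np.array(f["R"]),sensors.state()["tool_pos"])
R0=sensors.state()["eef_rot"]
r=np.deg2rad
# hub view: want image point (256,150) at hub with psi 55
d=R0.T@(atz(f,(256,150),.09)-sensors.state()["tool_pos"])
for psi in (55,64,72):
  R=Rdown(r(psi)); p=np.array([.558,.205,.092])-R@np.array(d); p[2]=.231
  print(psi,p,go(p,r(psi)))
print(go([.461,-.104,.24],r(71.7)))
E
```

```text
[0.28433513 0.55436448 0.09      ] [0.20894693 0.59122272 0.09      ] [0.37080303 0.51209495 0.09      ] [[ 4.37801220e-01  8.99071750e-01  2.82380010e-04]
 [ 8.57475503e-01 -4.17640396e-01  3.00519984e-01]
 [ 2.70306961e-01 -1.31325882e-01 -9.53775476e-01]] [0.27286812 0.5622872  0.23134564]
55 [0.58081165 0.19148435 0.231     ] (array([1.591e-01, 1.000e-04, 0.000e+00]), array([ 3.000e-01, -4.389e+02, -1.992e+02]))
64 [0.58264512 0.19521928 0.231     ] (array([0.002 , 0.0001, 0.    ]), array([ 3.000e-01, -4.389e+02, -1.950e+02]))
72 [0.58376648 0.19874441 0.231     ] (array([-1.376e-01,  1.000e-04,  0.000e+00]), array([ 3.000e-01, -4.384e+02, -1.913e+02]))
(array([-1.324e-01,  1.000e-04,  0.000e+00]), array([  -8.7, -460.1, -517.3]))
```

Emit:
step_arm(plan=[[[0,0,0],[-20,-40,-20],0],[[0.03,0,0],[-20,-85,-40],0],[[0.06,0,0],[-20,-130,-60],0],[[0.08,0,0],[-20,-175,-80],0],[[0.1,0,0],[-20,-220,-100],0],[[0.12,0,0],[-20,-265,-120],0],[[0.14,0,0],[-20,-310,-140],0],[[0.16,0,0],[-20,-350,-160],0],[[0.16,0,0],[-20,-390,-178],0],[[0.16,0,0],[-20,-420,-192],0],[[0.16,0,0],[-20,-439,-199],0],[[0.16,0,0],[-20,-439,-199],0],[[0.16,0,0],[-20,-439,-199],0],[[0.16,0,0],[-20,-439,-199],0],[[0.16,0,0],[-20,-439,-199],0]])

```text
time_s: 2.55
tool_pos: [0.5802, 0.1928, 0.2514]
eef_rot: [[-0.0, -0.82, 0.573], [0.0, 0.573, 0.82], [-1.0, 0.0, 0.0]]
wrist_force: [0.9, 0.1, 0.9]
gripper_width: 0.0852
```

Run:
```python
from h import *
f=vision.grab_frame("wrist"); cv2.imwrite("pics/w1.png",f["color"]);import pickle;pickle.dump(f,open("w1.pkl","wb"))
for r in spotter.place_of("wrist","hub"): print(r["uv"],r["score"],atz(f,r["uv"],.092))
c=proj(f,[.558,.205,.092])[0].astype(int);print(c,sensors.state()["tool_pos"])
x,y=max(c[0]-65,0),max(c[1]-50,0); print(x,y)
cv2.imwrite("pics/w1z.png",cv2.resize(f["color"][y:y+100,x:x+130],None,fx=6,fy=6,interpolation=cv2.INTER_CUBIC))
```

```text
[257.7, 148.5] 0.96 [0.55979642 0.20670633 0.092     ]
[255 147] [0.58037152 0.1925857  0.25144761]
190 97
```

View pics/w1.png

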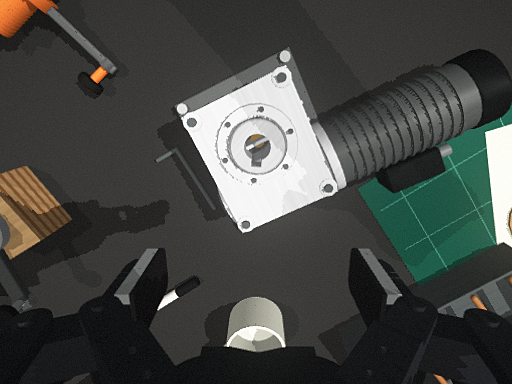

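View pics/w1z.png

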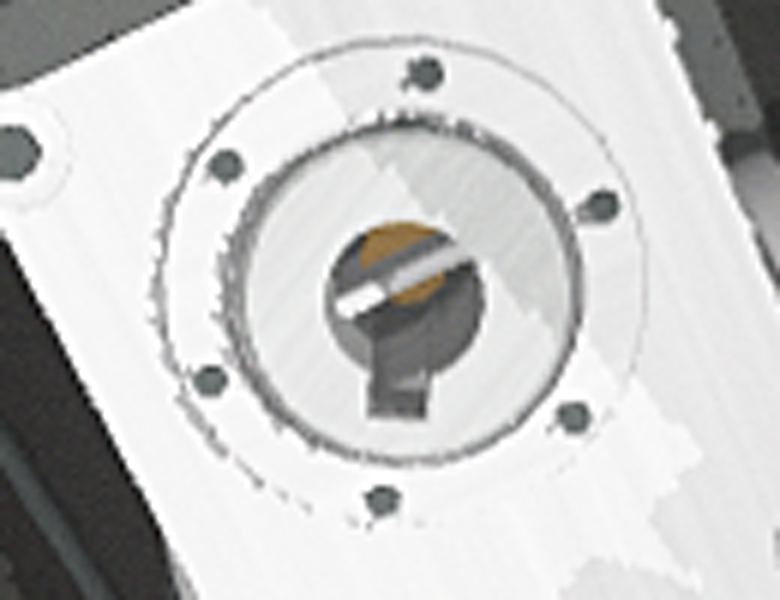

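```bash
cat > ov.py <<'E'
from h import *
import sys
def hubov(f,cx,cy,ang,x0,y0,s,name,w,h):
    im=cv2.resize(f["color"][y0:y0+h,x0:x0+w],None,fx=s,fy=s,interpolation=cv2.INTER_CUBIC)
    a=np.linspace(0,2*np.pi,100)
    def dr(P,c):
        p=(proj(f,P)-[x0,y0]+.5)*s-.5
        cv2.polylines(im,[p.round().astype(np.int32)],True,c,1)
    C=np.array([cx,cy,.092])
    dr(C+np.c_[.027*np.cos(a),.027*np.sin(a),0*a],(0,0,255))
    dr(C+np.c_[.013*np.cos(a),.013*np.sin(a),0*a],(0,0,255))
    u=np.array([np.cos(ang),np.sin(ang),0]);v=np.array([-u[1],u[0],0])
    dr(np.array([C+.012*u+.005*v,C+.0195*u+.005*v,C+.0195*u-.005*v,C+.012*u-.005*v]),(0,255,0))
    cv2.imwrite(name,im)
E
python3 - <<'E'
from ov import *
import pickle
f=pickle.load(open("w1.pkl","rb"))
T=lambda p:(np.array(p)+.5)/6-.5+[190,97]
h=atz(f,T((411.5,296)),.092); b=atz(f,T((405,300)),.092)
k=atz(f,T((398,417)),.092)
e1=atz(f,T((367,416)),.092);e2=atz(f,T((428,416)),.092)
print(h,b,k,np.linalg.norm(k-h),np.linalg.norm(e1-e2))
c=(h+b)/2
for o in (h,b,c): d=k-o;print(np.rad2deg(np.arctan2(d[1],d[0])),np.linalg.norm(d[:2]))
d=e1-e2;print(np.rad2deg(np.arctan2(d[1],d[0]))-90)
ang=np.arctan2(*(k-c)[[1,0]])
hubov(f,c[0],c[1],ang,190,97,6,"pics/ov1.png",130,100)
E
```

```text
[0.55800094 0.20851515 0.092     ] [0.55792884 0.20728649 0.092     ] [0.57305341 0.19527066 0.092     ] 0.020049771133794077 0.010023492617792529
-41.34415803056544 0.020049771133794077
-38.465647067082784 0.019316640979751123
-39.93171178674116 0.0196769984692425
-215.02459857301508
```

View pics/ov1.png

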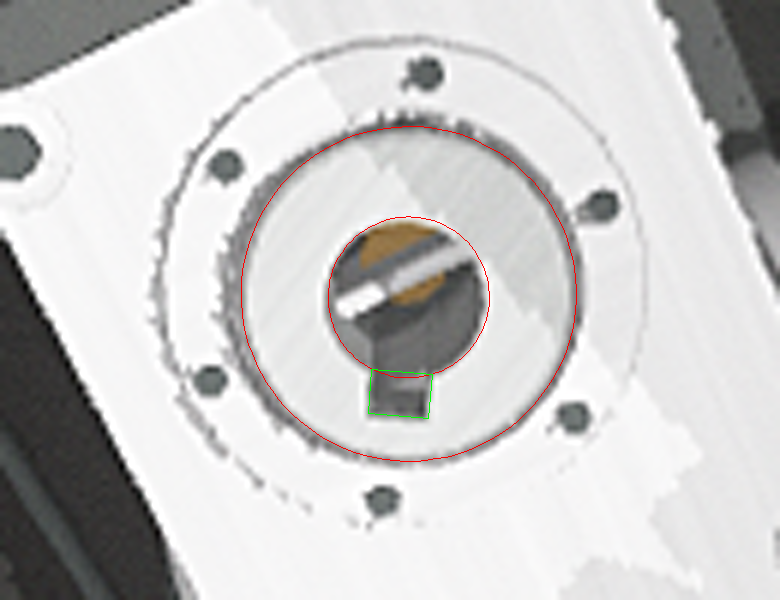

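The bore is at about (0.558,0.207) with the keyway at about -37.5°. The keyway overlay matches the picture. Now I view the post the same way.

Run:
```python
from h import *
s=sensors.state();R=np.array(s["eef_rot"]);d=R.T@(np.array([.558,.2073,.092])-s["tool_pos"]);print("d",d*1000)
R1=Rdown(np.deg2rad(71.7)); p=np.array([.461,-.104,.1])-R1@d;p[2]=.255
print(p,go(p,np.deg2rad(71.7)))
```

```text
d [159.44623787  26.77319152  -0.79273697]
[ 0.48666806 -0.11165394  0.255     ] (array([-2.908e-01,  2.000e-04,  1.000e-04]), array([  -3.6,  -97.5, -303. ]))
```

Emit:
step_arm(plan=[[[-0.03,0,0],[-3,-10,-30],0],[[-0.07,0,0],[-3,-24,-75],0],[[-0.12,0,0],[-3,-39,-120],0],[[-0.16,0,0],[-3,-54,-165],0],[[-0.2,0,0],[-3,-68,-210],0],[[-0.25,0,0],[-3,-82,-255],0],[[-0.29,0,0],[-3,-92,-285],0],[[-0.29,0,0],[-3,-98,-303],0],[[-0.29,0,0],[-3,-98,-303],0],[[-0.29,0,0],[-3,-98,-303],0],[[-0.29,0,0],[-3,-98,-303],0]])

```text
time_s: 3.75
tool_pos: [0.4874, -0.1117, 0.2544]
eef_rot: [[0.0, -0.949, 0.315], [0.0, 0.315, 0.949], [-1.0, -0.0, 0.0]]
wrist_force: [-0.8, 0.2, 0.1]
gripper_width: 0.0856
```

Run:
```python
from h import *
f=vision.grab_frame("wrist"); cv2.imwrite("pics/w2.png",f["color"]);import pickle;pickle.dump(f,open("w2.pkl","wb"))
for l in("post","post_grip"):
  for r in spotter.place_of("wrist",l): print(l,r["uv"],r["score"],atz(f,r["uv"],.064 if l=="post" else .106))
cv2.imwrite("pics/w2z.png",cv2.resize(f["color"][70:270,150:350],None,fx=3,fy=3,interpolation=cv2.INTER_CUBIC))
print(proj(f,[[.461,-.104,.142],[.461,-.104,.122],[.461,-.104,.076]]))
```

```text
post [261.9, 140.1] 0.73 [ 0.46170694 -0.09894009  0.064     ]
post_grip [27.5, 24.8] 0.89 [ 0.30538601 -0.25130431  0.106     ]
post_grip [258.7, 147.4] 0.56 [ 0.46125799 -0.10254252  0.106     ]
[[257.09621692 154.97778576]
 [257.11604213 150.67123427]
 [257.15267445 142.7109164 ]]
```

View pics/w2.png

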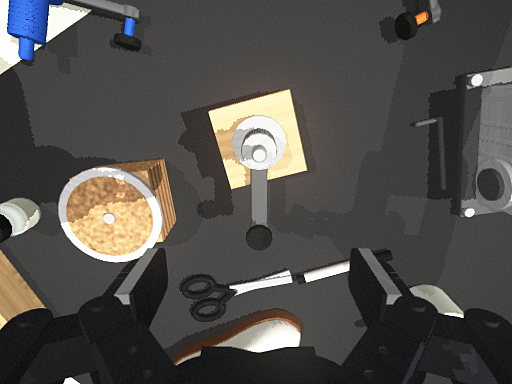

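View pics/w2z.png

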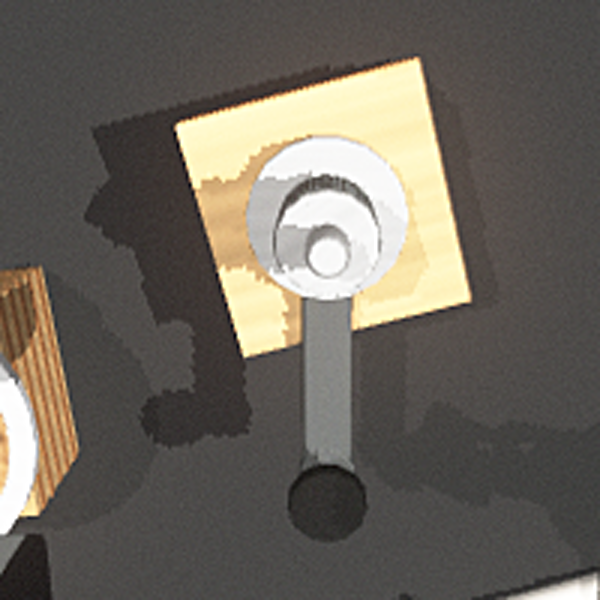

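The post's pin is at (258.7,155), its collar at (258.7,142.4) and its pad at (258.7,237.3). The arm runs straight down the picture, so the jaws are square to it.

Run:
```python
from h import *
import pickle
f=pickle.load(open("w2.pkl","rb"))
T=lambda p:(np.array(p)+.5)/3-.5+[150,70]
a=atz(f,T((327,256)),.142);c=atz(f,T((327,218)),.076);p=atz(f,T((327,503)),.104);b=atz(f,T((327,236)),.122)
print(a,c,p,b)
d=p-(a+c)/2;print(np.rad2deg(np.arctan2(d[1],d[0])),np.linalg.norm(d[:2]))
print(go([.4612,-.1035,.19],np.deg2rad(71.7)),go([.4612,-.1035,.087],np.deg2rad(71.7)))
```

```text
[ 0.46142649 -0.10277962  0.142     ] [ 0.46112414 -0.10240719  0.076     ] [ 0.54970164 -0.13195096  0.104     ] [ 0.4594636  -0.10204509  0.122     ]
-18.366177606841507 0.09317232410784684
(array([-0.0007,  0.0001, -0.0001]), array([64.3, 27.4, -0.4])) (array([-0.0007,  0.0001, -0.0001]), array([167.3,  27.4,  -0.4]))
```

Emit:
step_arm(plan=[[[0,0,0],[0,10,0],0],[[0,0,0],[20,27,0],0],[[0,0,0],[60,27,0.3],0],[[0,0,0],[95,27,0.3],0],[[0,0,0],[125,27,0.3],0],[[0,0,0],[148,27,0.3],0],[[0,0,0],[162,27,0.3],0],[[0,0,0],[169,27,0.3],0],[[0,0,0],[169,27,0.3],0],[[0,0,0],[169,27,0.3],0]])

```text
time_s: 4.9
tool_pos: [0.4625, -0.1042, 0.0866]
eef_rot: [[0.002, -0.949, 0.316], [-0.001, 0.316, 0.949], [-1.0, -0.002, -0.0]]
wrist_force: [-0.1, -0.2, -0.6]
gripper_width: 0.0853
```

Run:
```python
from h import *
f=vision.grab_frame("wrist"); cv2.imwrite("pics/w3.png",f["color"])
```

```text
(no output)
```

View pics/w3.png

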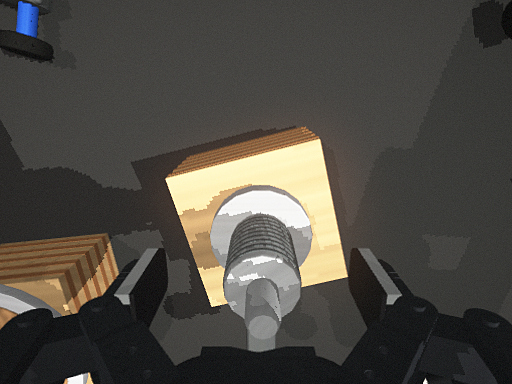

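The post is centred between the fingers, with its axis at about column 262 and the finger midpoint at about 258. Closing.

Emit:
step_arm(plan=[[[0,0,0],[0,0,0],0.3],[[0,0,0],[0,0,0],0.5],[[0,0,0],[0,0,0],0.6],[[0,0,0],[0,0,0],0.8],[[0,0,0],[0,0,0],0.9],[[0,0,0],[0,0,0],0.9],[[0,0,0],[0,0,0],0.9],[[0,0,0],[0,0,0],0.9],[[0,0,0],[0,0,0],0.9],[[0,0,0],[0,0,0],0.9]], newtons=80)

```text
time_s: 5.95
tool_pos: [0.4621, -0.1039, 0.086]
eef_rot: [[0.001, -0.949, 0.316], [0.0, 0.316, 0.949], [-1.0, -0.001, 0.0]]
wrist_force: [-0.8, 2.7, 6.6]
gripper_width: 0.0303
```

Emit:
step_arm(plan=[[[0,0,0],[-8,0,0],0.9],[[0,0,0],[-25,0,0],0.9],[[0,0,0],[-45,0,0],0.9],[[0,0,0],[-70,0,0],0.9],[[0,0,0],[-95,0,0],0.9],[[0,0,0],[-120,0,0],0.9],[[0,0,0],[-140,0,0],0.9],[[0,0,0],[-140,0,0],0.9],[[0,0,0],[-140,0,0],0.9],[[0,0,0],[-140,0,0],0.9]])

```text
time_s: 6.95
tool_pos: [0.4604, -0.1035, 0.2227]
eef_rot: [[-0.004, -0.949, 0.316], [0.001, 0.316, 0.949], [-1.0, 0.004, 0.0]]
wrist_force: [0.7, 0.3, -5.2]
gripper_width: 0.0306
```

Run:
```python
from h import *
f=vision.grab_frame("wrist"); cv2.imwrite("pics/w4.png",f["color"])
import pickle;pickle.dump((f,sensors.state()),open("w4.pkl","wb"))
f=vision.grab_frame("side"); cv2.imwrite("pics/s4.png",cv2.resize(f["color"][90:270,140:320],None,fx=3.2,fy=3.2,interpolation=cv2.INTER_CUBIC))
s=sensors.state();print(s["tool_pos"],s["gripper_width"],s["wrist_force"],s["ft_torque"])
```

```text
[ 0.46056661 -0.10357217  0.22304742] 0.030540992770003852 [-0.2502239  -0.4223233  -5.13570904] [-0.03030792  0.03286825 -0.04356406]
```

View pics/w4.png

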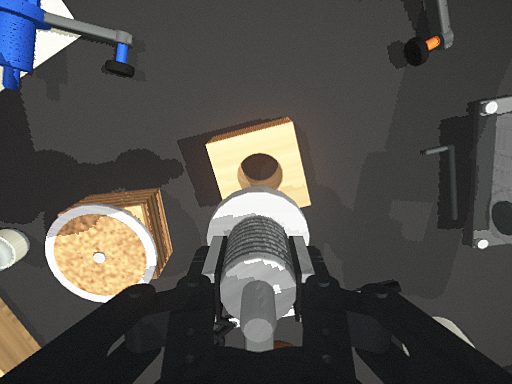

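View pics/s4.png

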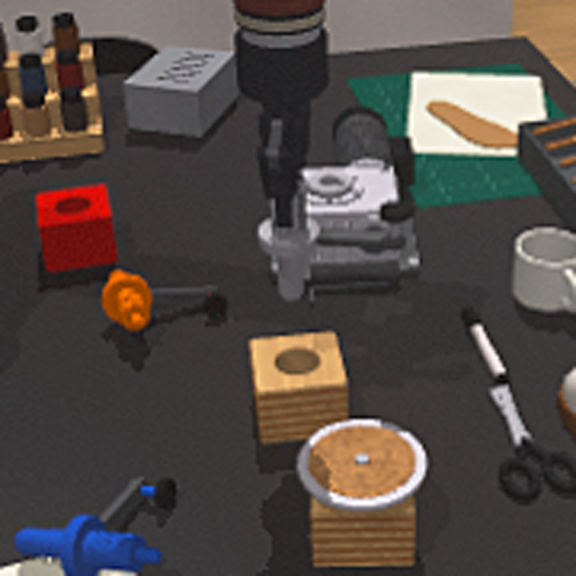

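Run:
```python
from h import *
import pickle
f,s=pickle.load(open("w4.pkl","rb"))
R=np.array(s["eef_rot"]);p=np.array(s["tool_pos"])
print(np.array(f["R"])@np.array(R))
# project predicted model: axis at tool y=dy,z=0
im=cv2.resize(f["color"][170:370,160:360],None,fx=4,fy=3,interpolation=cv2.INTER_CUBIC)
im=cv2.resize(f["color"][170:370,160:360],None,fx=3,fy=3,interpolation=cv2.INTER_CUBIC)
a=np.linspace(0,2*np.pi,80)
def dr(x,r,dy,dz,c):
    P=p+np.c_[np.full(80,x),dy+r*np.cos(a),dz+r*np.sin(a)]@R.T
    q=(proj(f,P)-[160,170]+.5)*3-.5
    cv2.polylines(im,[q.round().astype(np.int32)],True,c,1)
o=.022 
dr(o-.012,.028,0,0,(0,0,255)); dr(o-.058,.016,0,0,(0,255,0)); dr(o-.078,.0065,0,0,(255,0,0))
cv2.imwrite("pics/ov4.png",im)
```

```text
[[-3.13290525e-04 -1.41576678e-03  9.99998949e-01]
 [-3.00485347e-01 -9.53785337e-01 -1.44447833e-03]
 [ 9.53786380e-01 -3.00485484e-01 -1.26605263e-04]]
```

View pics/ov4.png

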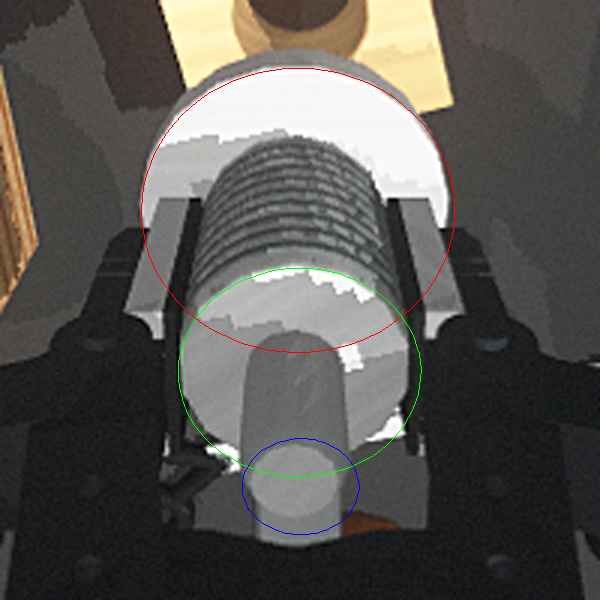

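Run:
```python
from h import *
print(go([.5586,.2068,.215],np.deg2rad(52.5)))
```

```text
(array([ 0.3326, -0.0005, -0.0038]), array([  8.1,   5.2, 325.4]))
```

Emit:
step_arm(plan=[[[0,0,0],[0,0,20],0.9],[[0.03,0,0],[0,0,55],0.9],[[0.08,0,0],[0,1,95],0.9],[[0.13,0,0],[0,2,135],0.9],[[0.18,0,0],[0,3,175],0.9],[[0.22,0,0],[0,4,215],0.9],[[0.26,0,0],[0,5,255],0.9],[[0.3,0,0],[0,5,290],0.9],[[0.333,0,0],[0,5,312],0.9],[[0.333,0,0],[4,5,325],0.9],[[0.333,0,0],[8,5,325],0.9],[[0.333,0,0],[8,5,325],0.9],[[0.333,0,0],[8,5,325],0.9],[[0.333,0,0],[8,5,325],0.9]])

```text
time_s: 8.45
tool_pos: [0.5596, 0.205, 0.2174]
eef_rot: [[0.0, -0.792, 0.61], [-0.0, 0.61, 0.792], [-1.0, -0.0, -0.0]]
wrist_force: [0.8, 0.3, -4.0]
gripper_width: 0.0305
```

Run:
```python
from h import *
import pickle
f=vision.grab_frame("wrist"); cv2.imwrite("pics/w5.png",f["color"]);pickle.dump((f,sensors.state()),open("w5.pkl","wb"))
g=vision.grab_frame("side"); cv2.imwrite("pics/s5.png",cv2.resize(g["color"][70:220,170:340],None,fx=4,fy=4,interpolation=cv2.INTER_CUBIC))
t=vision.grab_frame("top"); cv2.imwrite("pics/t5.png",cv2.resize(t["color"][110:240,100:260],None,fx=4,fy=4,interpolation=cv2.INTER_CUBIC))
s=sensors.state();print(s["tool_pos"],s["wrist_force"],s["eef_rot"], go([.5586,.2068,.215],np.deg2rad(52.5)))
```

```text
[0.55978352 0.20538971 0.21771455] [ 0.3138505  -0.43167026 -4.08226572] [[ 6.84997456e-04 -7.92685673e-01  6.09630179e-01]
 [ 3.81771582e-05  6.09630342e-01  7.92685842e-01]
 [-9.99999765e-01 -5.19713838e-04  4.47857720e-04]] (array([-0.0011,  0.0004,  0.0005]), array([2.7, 1.8, 0.4]))
```

View pics/w5.png

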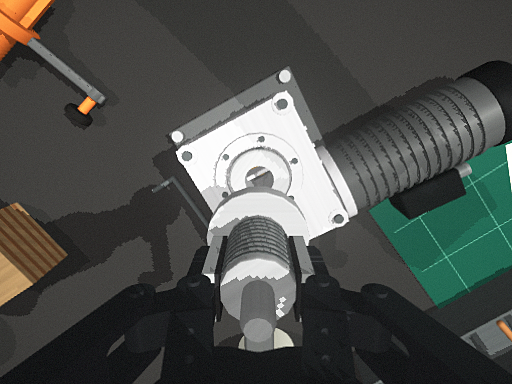

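View pics/s5.png

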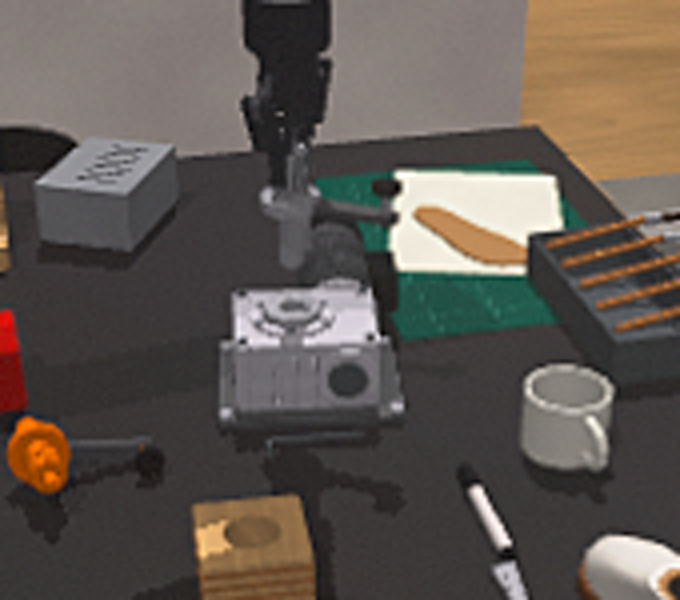

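View pics/t5.png

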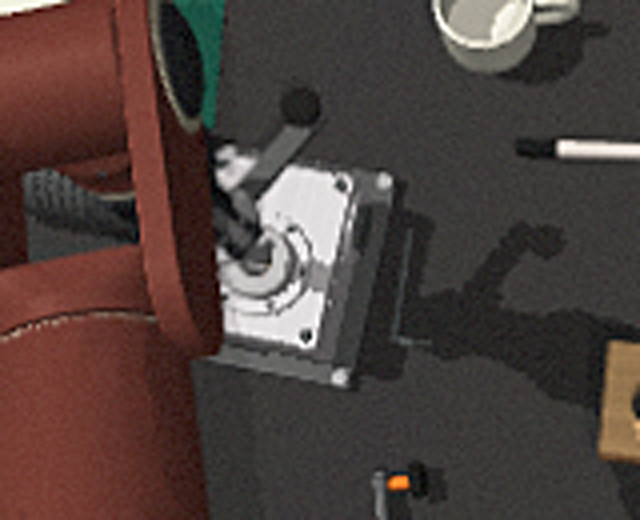

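Run:
```python
from h import *
import pickle
f,s=pickle.load(open("w5.pkl","rb"))
R=np.array(s["eef_rot"]);p=np.array(s["tool_pos"])
im=cv2.resize(f["color"][130:330,160:360],None,fx=3,fy=3,interpolation=cv2.INTER_CUBIC)
cv2.imwrite("pics/w5z.png",im)
a=np.linspace(0,2*np.pi,80)
def dr(C,r,c):
    P=C+np.c_[r*np.cos(a),r*np.sin(a),0*a]
    q=(proj(f,P)-[160,130]+.5)*3-.5
    cv2.polylines(im,[q.round().astype(np.int32)],True,c,1)
H=np.array([.558,.2073,.092]);dr(H,.027,(0,0,255));dr(H,.013,(0,0,255))
A=lambda x:p+R@np.array([x,.0008,0])
dr(A(.022-.012),.028,(0,255,0));dr(A(.022-.058),.015,(0,255,0));dr(A(.022-.078),.0055,(255,0,0));dr(A(.022+.06),.008,(255,255,0))
cv2.imwrite("pics/ov5.png",im)
g=vision.grab_frame("side")
U=lambda P:((proj(g,P)-[170,70]+.5)*4-.5).round(1)
print("side px tip",U([A(.082)]),"hub",U([H]),"pin",U([A(-.056)]))
T=lambda q:(np.array(q)+.5)/4-.5+[170,70]
```

```text
side px tip [[294.2 266.7]] hub [[293.7 307.1]] pin [[290.7 126.6]]
```

View pics/ov5.png

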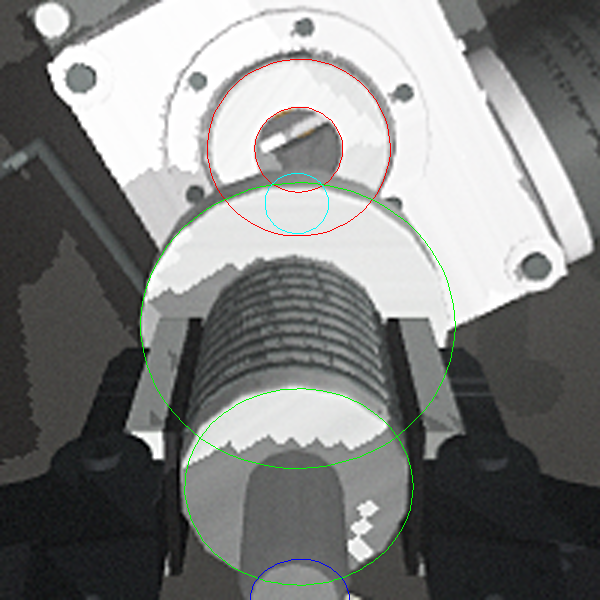

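View pics/w5z.png

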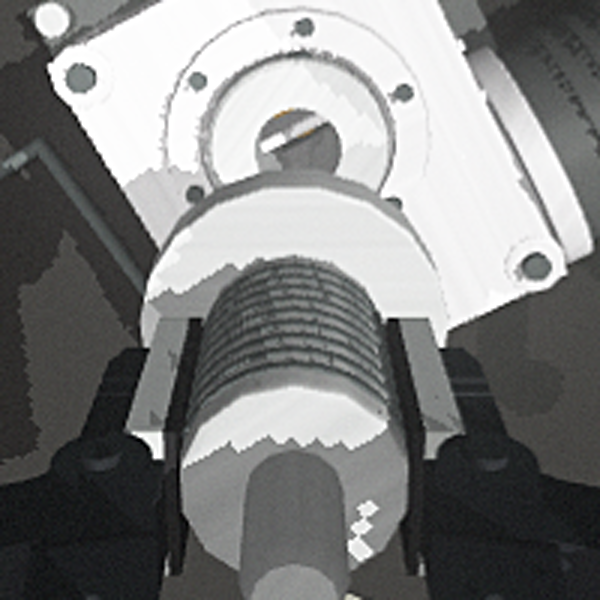

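Emit:
step_arm(plan=[[[0,0,0],[5,2,0.8],0.9],[[0,0,0],[15,2,0.8],0.9],[[0,0,0],[25,2,0.8],0.9],[[0,0,0],[33,2,0.8],0.9],[[0,0,0],[38,2,0.8],0.9],[[0,0,0],[38,2,0.8],0.9],[[0,0,0],[38,2,0.8],0.9]])

```text
time_s: 9.35
tool_pos: [0.5586, 0.2078, 0.1793]
eef_rot: [[0.0, -0.793, 0.609], [-0.0, 0.609, 0.793], [-1.0, -0.0, -0.0]]
wrist_force: [0.4, -0.7, -4.3]
gripper_width: 0.0308
```

Run:
```python
from h import *
g=vision.grab_frame("side"); cv2.imwrite("pics/s6.png",cv2.resize(g["color"][90:170,200:290],None,fx=7,fy=7,interpolation=cv2.INTER_CUBIC))
s=sensors.state();print(s["tool_pos"],s["wrist_force"], go([.5588,.2071,.17],np.deg2rad(52.5)))
```

```text
[0.5588905  0.20790947 0.17977603] [-1.95329931e-01 -2.29004838e-03 -5.03470727e+00] (array([-0.0003,  0.0007,  0.0005]), array([ 9.8, -0.4, -0.7]))
```

View pics/s6.png

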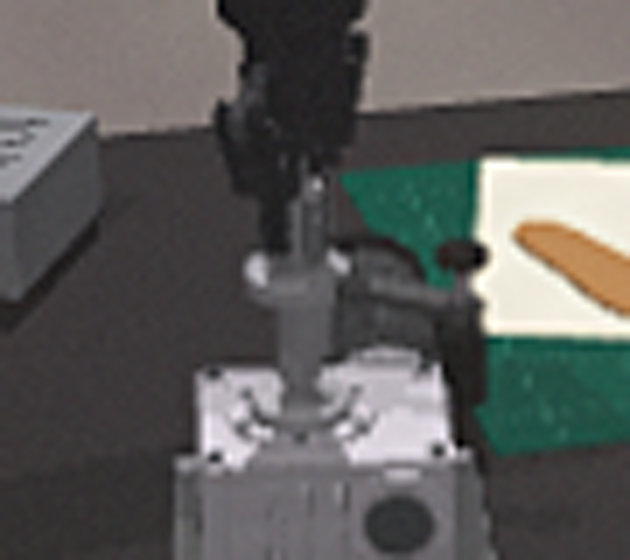

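Emit:
step_arm(plan=[[[0,0,0],[2,-0.2,-0.4],0.9],[[0,0,0],[5,-0.2,-0.4],0.9],[[0,0,0],[8,-0.2,-0.4],0.9],[[0,0,0],[10,-0.2,-0.4],0.9],[[0,0,0],[12,-0.2,-0.4],0.9],[[0,0,0],[12,-0.2,-0.4],0.9],[[0,0,0],[12,-0.2,-0.4],0.9]])

```text
time_s: 10.1
tool_pos: [0.5584, 0.2074, 0.1672]
eef_rot: [[-0.0, -0.793, 0.609], [-0.0, 0.609, 0.793], [-1.0, 0.0, -0.0]]
wrist_force: [-0.6, 0.2, -4.8]
gripper_width: 0.0306
```

Emit:
step_arm(plan=[[[0,0,0],[2,0,0],0.9],[[0,0,0],[4,0,0],0.9],[[0,0,0],[6,0,0],0.9],[[0,0,0],[8,0,0],0.9],[[0,0,0],[10,0,0],0.9],[[0,0,0],[10,0,0],0.9],[[0,0,0],[10,0,0],0.9]])

```text
time_s: 10.8
tool_pos: [0.5584, 0.2074, 0.1572]
eef_rot: [[-0.0, -0.793, 0.609], [-0.0, 0.609, 0.793], [-1.0, 0.0, -0.0]]
wrist_force: [-0.0, -0.0, -5.0]
gripper_width: 0.0304
```

Run:
```python
from h import *
s=sensors.state();print(s["tool_pos"],s["wrist_force"],s["ft_torque"])
f=vision.grab_frame("wrist")
cv2.imwrite("pics/w7.png",cv2.resize(f["color"][130:330,160:360],None,fx=3,fy=3,interpolation=cv2.INTER_CUBIC))
```

```text
[0.55839713 0.20739531 0.15715592] [-1.58100218e-04 -4.54463538e-02 -5.00540450e+00] [0.01790257 0.0246327  0.0012134 ]
```

View pics/w7.png

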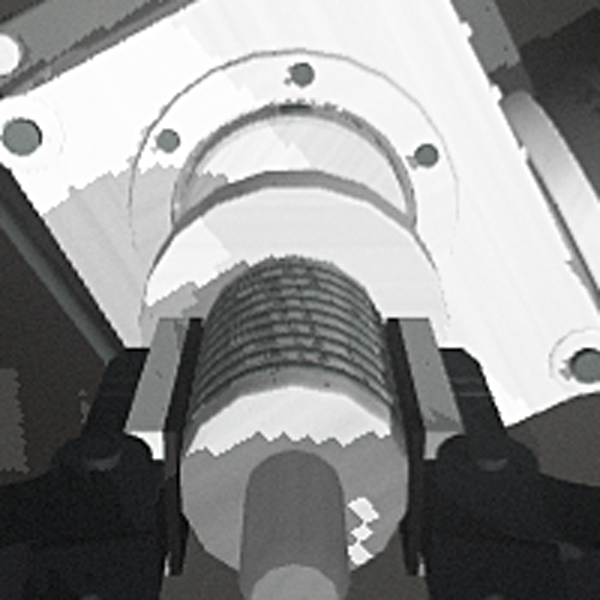

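Emit:
step_arm(plan=[[[0,0,0],[1,0,0],0.9],[[0,0,0],[2,0,0],0.9],[[0,0,0],[3,0,0],0.9],[[0,0,0],[4,0,0],0.9],[[0,0,0],[5,0,0],0.9],[[0,0,0],[6,0,0],0.9],[[0,0,0],[6,0,0],0.9]])

```text
time_s: 11.55
tool_pos: [0.5583, 0.2074, 0.1511]
eef_rot: [[-0.0, -0.793, 0.609], [-0.0, 0.609, 0.793], [-1.0, 0.0, -0.0]]
wrist_force: [-0.5, -0.2, -4.9]
gripper_width: 0.0301
```

Emit:
step_arm(plan=[[[0,0,0],[0.5,0,0],0.9],[[0,0,0],[1,0,0],0.9],[[0,0,0],[1.5,0,0],0.9],[[0,0,0],[2,0,0],0.9],[[0,0,0],[2.5,0,0],0.9],[[0,0,0],[2.5,0,0],0.9]])

```text
time_s: 12.15
tool_pos: [0.5584, 0.2074, 0.1487]
eef_rot: [[-0.0, -0.793, 0.609], [-0.0, 0.609, 0.793], [-1.0, 0.0, -0.0]]
wrist_force: [0.6, -0.0, -4.9]
gripper_width: 0.0303
```

Emit:
step_arm(plan=[[[0,0,0],[0.5,0,0],0.9],[[0,0,0],[1,0,0],0.9],[[0,0,0],[1.5,0,0],0.9],[[0,0,0],[2,0,0],0.9],[[0,0,0],[2.5,0,0],0.9],[[0,0,0],[3,0,0],0.9],[[0,0,0],[3,0,0],0.9]])

```text
time_s: 12.85
tool_pos: [0.5584, 0.2074, 0.1457]
eef_rot: [[-0.0, -0.793, 0.609], [-0.0, 0.609, 0.793], [-1.0, 0.0, -0.0]]
wrist_force: [-0.2, 0.2, -4.5]
gripper_width: 0.0301
```

Emit:
step_arm(plan=[[[0,0,0],[1,0,0],0.9],[[0,0,0],[2,0,0],0.9],[[0,0,0],[3,0,0],0.9],[[0,0,0],[4,0,0],0.9],[[0,0,0],[5,0,0],0.9],[[0,0,0],[6,0,0],0.9],[[0,0,0],[6,0,0],0.9]])

```text
time_s: 13.55
tool_pos: [0.5583, 0.2074, 0.1396]
eef_rot: [[-0.0, -0.793, 0.609], [-0.0, 0.609, 0.793], [-1.0, 0.0, -0.0]]
wrist_force: [-0.3, -0.2, -3.9]
gripper_width: 0.0304
```

Run:
```python
from h import *
s=sensors.state();print(s["tool_pos"],s["wrist_force"],s["ft_torque"])
f=vision.grab_frame("wrist")
cv2.imwrite("pics/w8.png",cv2.resize(f["color"][130:330,160:360],None,fx=3,fy=3,interpolation=cv2.INTER_CUBIC))
g=vision.grab_frame("side"); cv2.imwrite("pics/s8.png",cv2.resize(g["color"][90:170,200:290],None,fx=7,fy=7,interpolation=cv2.INTER_CUBIC))
```

```text
[0.55833255 0.20737823 0.1395633 ] [-0.34914718 -0.22492769 -3.92557672] [0.03907679 0.00932128 0.01968633]
```

View pics/w8.png

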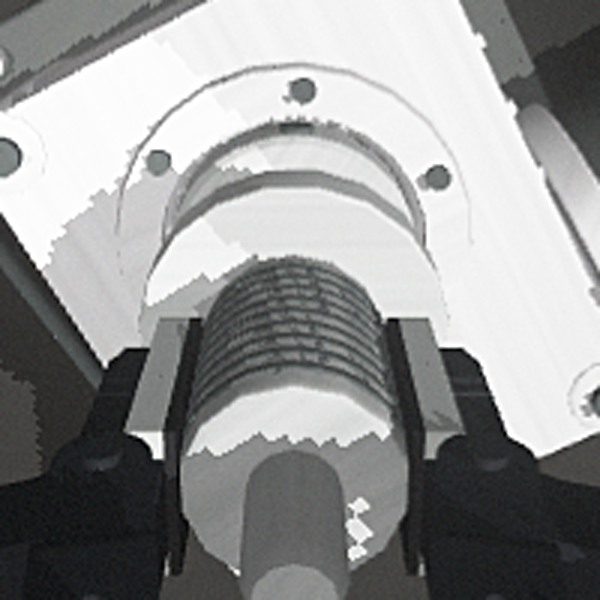

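View pics/s8.png

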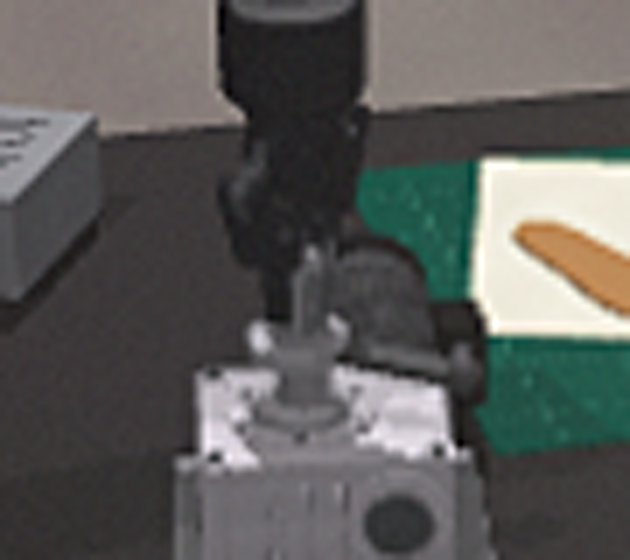

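Both views show the shaft deep in the bore with almost no side force, so the key has gone into the keyway. I continue down to the ejector with a firmer grip.

Emit:
step_arm(plan=[[[0,0,0],[1.5,0,0],0.9],[[0,0,0],[3,0,0],0.9],[[0,0,0],[4.5,0,0],0.9],[[0,0,0],[6,0,0],0.9],[[0,0,0],[7.5,0,0],0.9],[[0,0,0],[9,0,0],0.9],[[0,0,0],[10.5,0,0],0.9],[[0,0,0],[12,0,0],0.9],[[0,0,0],[12,0,0],0.9]], newtons=110)

```text
time_s: 14.55
tool_pos: [0.5583, 0.2073, 0.1274]
eef_rot: [[-0.001, -0.793, 0.609], [-0.0, 0.609, 0.793], [-1.0, 0.0, -0.0]]
wrist_force: [-0.5, 0.7, -4.9]
gripper_width: 0.0302
```

Emit:
step_arm(plan=[[[0,0,0],[1,0,0],0.9],[[0,0,0],[2,0,0],0.9],[[0,0,0],[3,0,0],0.9],[[0,0,0],[4,0,0],0.9],[[0,0,0],[5,0,0],0.9],[[0,0,0],[6,0,0],0.9],[[0,0,0],[6,0,0],0.9]])

```text
time_s: 15.25
tool_pos: [0.5588, 0.2074, 0.1224]
eef_rot: [[0.001, -0.793, 0.609], [0.0, 0.609, 0.793], [-1.0, -0.001, 0.001]]
wrist_force: [-2.1, -1.1, 3.6]
gripper_width: 0.03
```

Emit:
step_arm(plan=[[[0,0,0],[1,0,0],0.9],[[0,0,0],[2,0,0],0.9],[[0,0,0],[3,0,0],0.9],[[0,0,0],[4,0,0],0.9],[[0,0,0],[5,0,0],0.9],[[0,0,0],[5,0,0],0.9]])

```text
time_s: 15.85
tool_pos: [0.5589, 0.2074, 0.1175]
eef_rot: [[0.001, -0.793, 0.609], [-0.0, 0.609, 0.793], [-1.0, -0.001, 0.001]]
wrist_force: [-3.3, -1.9, 6.4]
gripper_width: 0.0298
```

Run:
```python
from h import *
s=sensors.state();print(s["tool_pos"],s["wrist_force"],s["ft_torque"])
f=vision.grab_frame("wrist")
cv2.imwrite("pics/w9.png",cv2.resize(f["color"][130:330,160:360],None,fx=3,fy=3,interpolation=cv2.INTER_CUBIC))
```

```text
[0.55888913 0.20738394 0.11751216] [-3.3358217  -1.93733285  6.387735  ] [-0.39201967  0.84436981  0.09964661]
```

View pics/w9.png

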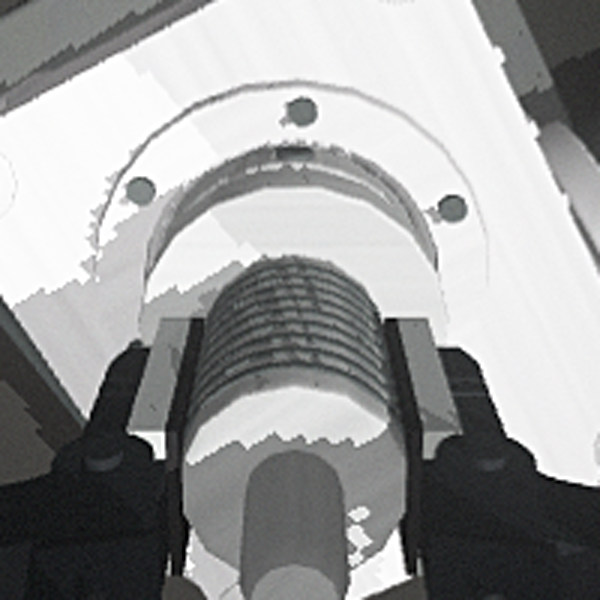

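Emit:
step_arm(plan=[[[0,0,0],[0.7,0,0],0.9],[[0,0,0],[1.4,0,0],0.9],[[0,0,0],[2.1,0,0],0.9],[[0,0,0],[2.8,0,0],0.9],[[0,0,0],[3.5,0,0],0.9],[[0,0,0],[3.5,0,0],0.9]])

```text
time_s: 16.5
tool_pos: [0.559, 0.2074, 0.1145]
eef_rot: [[0.001, -0.793, 0.609], [-0.0, 0.609, 0.793], [-1.0, -0.001, 0.001]]
wrist_force: [-3.5, -2.2, 8.2]
gripper_width: 0.0302
```

Emit:
step_arm(plan=[[[0,0,0],[0.4,0,0],0.9],[[0,0,0],[0.8,0,0],0.9],[[0,0,0],[1.2,0,0],0.9],[[0,0,0],[1.2,0,0],0.9]])

```text
time_s: 16.9
tool_pos: [0.559, 0.2074, 0.1142]
eef_rot: [[0.001, -0.793, 0.609], [-0.0, 0.609, 0.793], [-1.0, -0.001, 0.0]]
wrist_force: [-5.9, -2.5, 12.1]
gripper_width: 0.0298
```

Emit:
step_arm(plan=[[[0,0,0],[0.3,0,0],0.9],[[0,0,0],[0.6,0,0],0.9],[[0,0,0],[0.6,0,0],0.9],[[0,0,0],[0.6,0,0],0.9]])

```text
time_s: 17.3
tool_pos: [0.5591, 0.2074, 0.1142]
eef_rot: [[0.001, -0.793, 0.609], [-0.0, 0.609, 0.793], [-1.0, -0.001, 0.0]]
wrist_force: [-7.4, -2.7, 15.0]
gripper_width: 0.0299
```

Run:
```python
from h import *
s=sensors.state();print(s["tool_pos"],s["wrist_force"],s["ft_torque"],s["qvel"].round(4))
f=vision.grab_frame("wrist")
cv2.imwrite("pics/w10.png",cv2.resize(f["color"][130:330,160:360],None,fx=3,fy=3,interpolation=cv2.INTER_CUBIC))
g=vision.grab_frame("side"); cv2.imwrite("pics/s10.png",cv2.resize(g["color"][90:170,200:290],None,fx=7,fy=7,interpolation=cv2.INTER_CUBIC))
```

```text
[0.55905524 0.20743678 0.11422959] [-7.35232938 -2.73941325 15.02098443] [-0.68228931  1.59119099 -0.03807856] [-0.0007 -0.0007  0.      0.0007 -0.0009  0.0012]
```

View pics/w10.png

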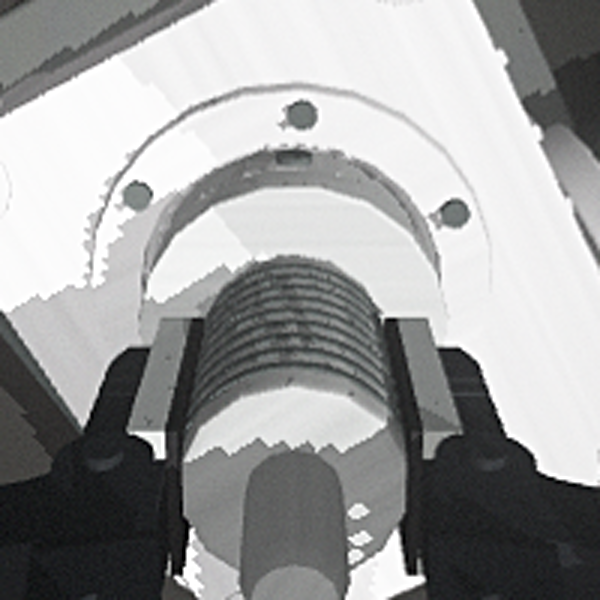

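View pics/s10.png

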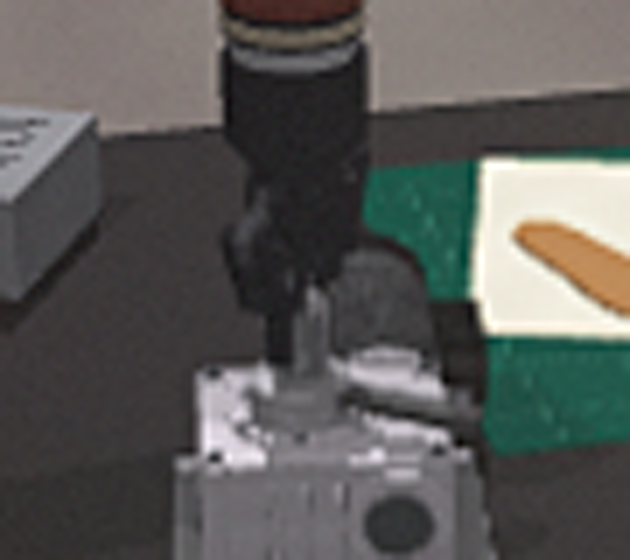

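Emit:
step_arm(plan=[[[0,0,0],[0.4,0,0],0.9],[[0,0,0],[0.8,0,0],0.9],[[0,0,0],[0.8,0,0],0.9],[[0,0,0],[0.8,0,0],0.9],[[0,0,0],[0.8,0,0],0.9],[[0,0,0],[0.8,0,0],0.9],[[0,0,0],[0.8,0,0],0.9],[[0,0,0],[0.8,0,0],0.9]])

```text
time_s: 18.2
tool_pos: [0.5591, 0.2075, 0.1142]
eef_rot: [[0.001, -0.793, 0.609], [-0.0, 0.609, 0.793], [-1.0, -0.001, 0.0]]
wrist_force: [-8.7, -3.0, 18.0]
gripper_width: 0.0296
```

Run:
```python
from h import *
f=vision.grab_frame("wrist")
s=sensors.state();print(s["tool_pos"],s["wrist_force"],s["ft_torque"],s["gripper_width"],s["time_s"])
R=np.array(s["eef_rot"]);p=np.array(s["tool_pos"])
im=cv2.resize(f["color"][130:330,160:360],None,fx=3,fy=3,interpolation=cv2.INTER_CUBIC)
a=np.linspace(0,2*np.pi,80)
def dr(C,r,c):
    q=(proj(f,C+np.c_[r*np.cos(a),r*np.sin(a),0*a])-[160,130]+.5)*3-.5
    cv2.polylines(im,[q.round().astype(np.int32)],True,c,1)
H=np.array([.5582,.2076,.092]);dr(H,.027,(0,0,255));dr(H+[0,0,.012],.028,(0,255,0));dr(H+[0,0,.078],.0065,(255,0,0));dr(H+[0,0,.058],.016,(0,255,0));dr(H-[0,0,.008],.027,(0,255,255))
cv2.imwrite("pics/ov11.png",im)
t=vision.grab_frame("top"); cv2.imwrite("pics/t11.png",t["color"])
```

```text
[0.55905132 0.20745681 0.11417035] [-9.97406386 -2.51329227 17.93836875] [-0.77603094  1.84144028 -0.02192566] 0.029892563023771423 18.25
```

View pics/ov11.png

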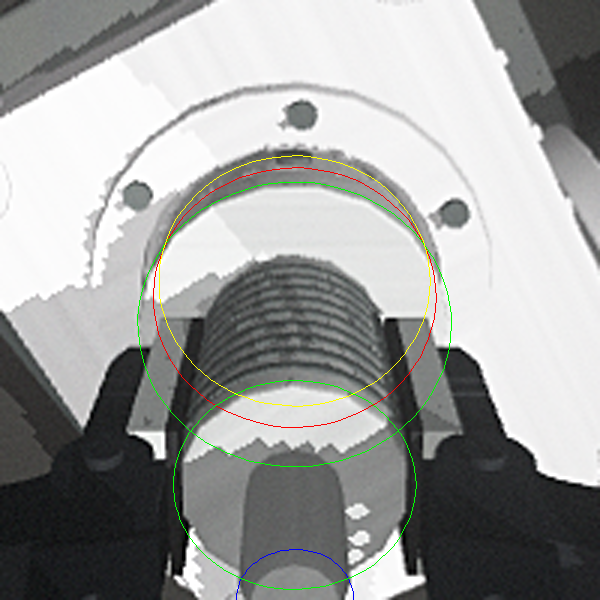

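View pics/t11.png

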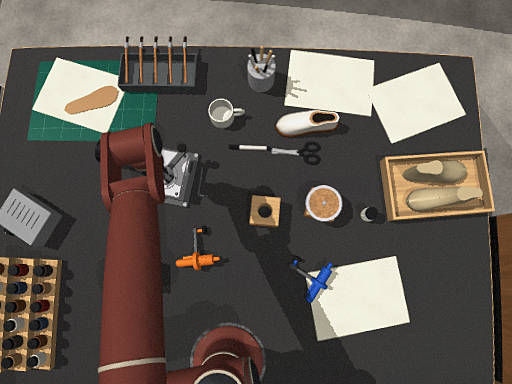

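Emit:
step_arm(plan=[[[0,0,0],[0.5,0,0],0.9],[[0,0,0],[1,0,0],0.9],[[0,0,0],[1.5,0,0],0.9],[[0,0,0],[2,0,0],0.9],[[0,0,0],[2,0,0],0.9],[[0,0,0],[2,0,0],0.9],[[0,0,0],[2,0,0],0.9]])

```text
time_s: 19.0
tool_pos: [0.5592, 0.2075, 0.1142]
eef_rot: [[0.001, -0.793, 0.609], [-0.001, 0.609, 0.793], [-1.0, -0.001, -0.0]]
wrist_force: [-13.7, -4.1, 27.7]
gripper_width: 0.0302
```

Run:
```python
from h import *
g=vision.grab_frame("side")
for i in range(5): pass
x0,y0,s=225,125,12
a=np.linspace(0,2*np.pi,80)
ims=[]
for dz in (None,0,.004):
    im=cv2.resize(g["color"][y0:y0+35,x0:x0+32],None,fx=8,fy=8,interpolation=cv2.INTER_CUBIC)
    if dz is not None:
      for z,r,c in ((0,.028,(0,0,255)),(.012,.028,(0,255,0)),(.078,.0065,(255,0,0)),(.058,.016,(0,255,255))):
        q=(proj(g,np.array([.5582,.2076,.092+z+dz])+np.c_[r*np.cos(a),r*np.sin(a),0*a])-[x0,y0]+.5)*8-.5
        cv2.polylines(im,[q.round().astype(np.int32)],True,c,1)
    ims.append(im)
cv2.imwrite("pics/s12.png",np.hstack(ims))
```

```text
(no output)
```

View pics/s12.png

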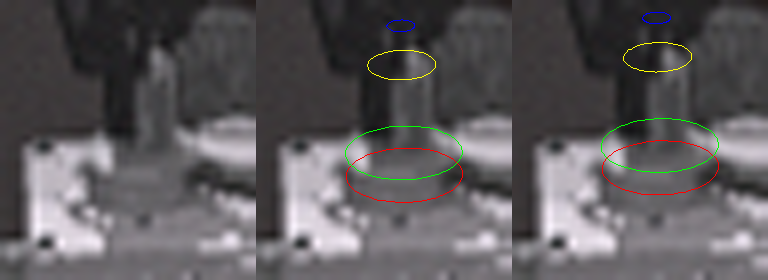

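Run:
```python
from h import *
s=sensors.state();print(s["tool_pos"],s["wrist_force"],s["gripper_width"],abs(s["qvel"]).max())
print(arm.close_job())
```

```text
[0.55914644 0.20747664 0.11414436] [-13.92709415  -4.63604168  26.28563028] 0.029921122454866608 0.001919434952018656
the job is handed in; nothing more can be done
None
```

I gripped the steel post, lifted it out of block_a and pressed it into the hub until it hit a firm stop. I handed the job in at about 19 s, still gripping it (110 N) and pushing down.

**Key:** I measured the keyway at about -37.5° and set the post to that angle above the hub. The key went in without any searching turn and without contact force.

**Seating:**
- In the last pushes the tool height stayed at 0.1142 m while the vertical wrist reading rose from 12 to 28 N. That height puts the collar underside at about 0.092 m, the hub's face.
- I met the ejector spring at about 0.125 m, which suggests about 11 mm of press. The spring force was still rising as expected until the stop.
- At the last check the grip was 30 mm wide and the arm was at rest.

**Checks that were weak or disagreed:**
- About 11 mm of ejector press is a little under the nominal 12 mm. The force and height readings are too coarse to settle this.
- The side picture is too coarse to see the gap to a millimetre, and the post looked slightly lower in it than my model of a flush collar.
- A sideways load of about 15 N remained on the wrist while pressing.

The final top view, taken just before the last push, showed the other things on the bench where they had been. I saw no contact with any of them.

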